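# Slacken the tile clamp with its ratchet lever

### The arm

A 6-joint arm with a two-finger parallel gripper is mounted at the origin on the work surface. World frame = base frame: x ahead of the robot, y to its left, z up, the work surface at z = 0. Lengths are in mm, angles in rad, forces in N, time in s.
With the tool pointing down it reaches from about 300 to 775 mm from the base axis. Payload 14.6 kg.
Tool frame: the origin (TCP) lies midway between the tips of the shut fingers; the grasp point (between the pads) lies 19 mm behind it; z points along the fingers, y is the line along which they close (so a half turn about z gives the same grasp; the last joint's range is limited). The gripper opens to 94 mm and grips with 3 to 60 N. Pads are 16 mm wide; open, the fingers measure 119 mm over their backs; the gripper's body (75 mm by 177 mm) begins 78 mm behind the grasp point.
Start: joints at [-1.181, 0.3, 1.521, -0, 1.321, -0.067], TCP at [242.585, -493.601, 205.446] pointing down, gripper open.
Joint ranges: [-3.03, 3.03], [-0.79, 2.21], [0.23, 2.52], [-1.04, 4.18], [0, 3.07], [-2.55, 2.55]. Speed limits (rad/s): [2.22, 2.22, 2.57, 3.14, 3.14, 3.14].

### API

Orientations are given as [roll, pitch, yaw] about the fixed x, y, z axes, in that order (R = Rz(yaw) Ry(pitch) Rx(roll)).
In Python, from cell import manip, camera gives the robot as it stands.
- The arm moves only by the tool move_arm, never from a script. Its arguments are lists of equal length, an entry for each row: "dp": the shift along the world's x, y, z in mm, a list of three; "rotation": the turn, a rotation vector about the world's x, y, z in rad, a list of three; "hand": the opening, from 0 (shut) to 1 (fully open). A call has 1 to 10 rows; each row shifts and turns the commanded pose from where the row before left it; what a row does not reach is not made up. A row lasts 1/8 s, in which the tool goes at most 62.5 mm and 10.7 degrees, less where a joint would pass 70% of its speed; a pose out of reach is approached as far as the arm can. A call with a gripper value outside its range is refused whole. The fingers move at their own pace and stop on an object; "newtons" is the grip in N (left out, the last holds). Time passes only in rows, so rows that do not move let the fingers close. It gives the time, the measured TCP pose, the force, the opening and the grip force at its end, in the units of the state.
- manip.read_state(): the state, without advancing time (a new reading comes with each control period).
- camera(name): name is "scene" or "top" or "wrist"; returns a dict with "image" (400x640x3 uint8, red, green, blue), "fx", "fy", "cx", "cy" (pixels), "R" (3x3) and "t" (3): a world point X has camera coordinates R X + t; the wrist camera has in their place "mount" (4x4, takes a point from camera to tool coordinates, whose origin is the TCP and whose axes are the flange's). Camera axes: x right, y down, z forward; pixel columns grow to the right and rows downward; lengths in mm; the calibration is good to about 2 mm. A picture is of the moment at which its call begins: read the wrist's pose just before it. There is no depth.
- manip.sign_off(): hands the job in; it is judged then, once.
The state is a dict: "clock": time; "joints": joint angles; "qd": joint speeds; "effort": joint torques, N m; "eef_pos": TCP position; "eef_rot": TCP orientation; "wrist_force": force on the tool from outside, world axes, zero at the start; "moment": the same for the moment, N m; "finger_gap": finger opening in mm; "finger_force": force on a finger pad.
Only numpy, scipy, OpenCV 4.12 (cv2) and the standard library are available. Lean on these libraries where they do the work, as an engineer would, in place of code of your own. Each camera call takes 0.05 s, during which the arm holds its last target. There are 200 camera calls.

### The job

The square painted tile is finished: slacken the bench clamp that holds it by swinging that clamp's ratchet lever to and fro between its two stop posts, until the clamp's jaw stands at least 20 mm back from where it was. The lever drives the bolt only on its anticlockwise swing (seen from above) and clicks freely on the way back. Leave the lever of the other clamp, the one with the round plate, as it is.

Things in the scene. Friction and masses are not known exactly. Their poses are not given: they have to be found in the camera images.
- tile_grip (a point): centre of the top of the upright black grip (cylinder, 22 mm across, 50 mm tall) fixed on the tile clamp's lever bar, 115 mm from the bolt's axis, 106 mm above the table; bar top at 56 mm. Swings 40 degrees either way from the middle to a stop. About 5 to 7 N drives it anticlockwise, under 3 N returns it. 16 ratchet teeth: up to 22 degrees of a driving swing may be lost. It may turn in the fingers
- tile_bolt (a point): point on the vertical axis of the tile clamp's bolt, 60 mm above the table, centre of the lever's round head (76 mm). Axes are the fixed clamp's: x towards the square tile (150 x 150 x 9 mm), z up. In its middle position the lever (22 mm wide) points along -x, away from the tile; two stop posts, 14 mm across, as high as the bar, stand 70 mm from the axis. Plywood base 12 mm thick, x -60 to 255 mm
- tile_jaw (a joint): travel in m of the tile clamp's jaw (steel bar 120 mm wide, 22 mm high, rubber face) away from the tile, towards the bolt: 0 at the start, against the tile; 0.010 per radian that the bolt turns anticlockwise; ends at 0.035. It stays while the lever swings back; only the bolt moves it
- plate_grip (a point): centre of the top of the same kind of grip on the other clamp's lever; that clamp is built the same but holds a round white plate 150 mm across. To be left alone

How it is judged:
By the outcome, as a careful person would: the job done as asked, in the order asked, and still so for the second after the job is handed in, with the robot touching nothing.
It also fails if it takes over 48 s, if anything falls off the work surface, if the arm or the gripper's body presses on something with over 40 N, if the wrist force passes 120 N, or if a joint passes its speed limit or range.

## Working session

There is one attempt and no reset: what is moved stays moved. The work goes in short steps, Python scripts to look and compute and a tool call to move; the robot and the scene stay as the last step left them, time stands still between calls to the robot, and variables do not carry over. Pictures are saved under pics/ and viewed, at most 10 in all, crops included, and the job is handed in when it is done.

Besides the shell and the picture viewer there is one more tool, called after "Request:" by a JSON object that holds its "method" and its "body". move_arm: Moves the arm, as the interface text tells. Its arguments: {"type":"object","properties":{"dp":{"type":"array","items":{"type":"array","items":{"type":"number"}}},"rotation":{"type":"array","items":{"type":"array","items":{"type":"number"}}},"hand":{"type":"array","items":{"type":"number"}},"newtons":{"type":"number"}},"required":["dp","rotation","hand"]}

```bash
mkdir -p pics; python3 - <<'E'
from cell import manip,camera
import cv2
s=manip.read_state();print(s)
for n in("scene","top"):
    c=camera(n);cv2.imwrite(f"pics/{n}0.png",c["image"][:,:,::-1]);print(n,c["fx"],c["cx"],c["cy"],c["R"],c["t"])
E
```

```text
{'clock': 0.0, 'joints': array([-1.18057389e+00,  3.00477346e-01,  1.52158668e+00, -4.07366170e-05,
        1.32068821e+00, -6.66084434e-02]), 'qd': array([ 9.62585737e-04, -6.68821247e-05,  9.28453482e-04,  9.63616023e-05,
        6.41286982e-04, -1.81186620e-03]), 'effort': array([ 9.26693829e-04, -5.31805658e+01, -3.52742279e+01,  7.08190561e-02,
        2.44070718e-02, -7.14128055e-05]), 'eef_pos': array([ 242.49166826, -493.36435613,  204.88053284]), 'eef_rot': array([-3.14043302e+00, -3.78109044e-05,  4.56840965e-01]), 'wrist_force': array([-0.01343296,  1.13028112, -0.09238877]), 'moment': array([ 0.02584039, -0.01072146,  0.01651762]), 'finger_force': 0.0, 'finger_gap': 93.82541272193231}
scene 367.43543864638906 325.93424051221825 195.30869075349358 [[ 0.07834702  0.99677236 -0.01751046]
 [ 0.82123548 -0.07448756 -0.56570654]
 [-0.56518495  0.02994121 -0.82442071]] [ -23.73245196 -413.01163861 1022.96212927]
top 383.03407387056177 323.06252896999285 196.94964289985887 [[ 0.00962818 -0.99968465 -0.02319247]
 [-0.98847901 -0.00601155 -0.15123859]
 [ 0.15105148  0.02438142 -0.98822518]] [  7.27104198 561.9806391  824.363719  ]
```

View pics/top0.png

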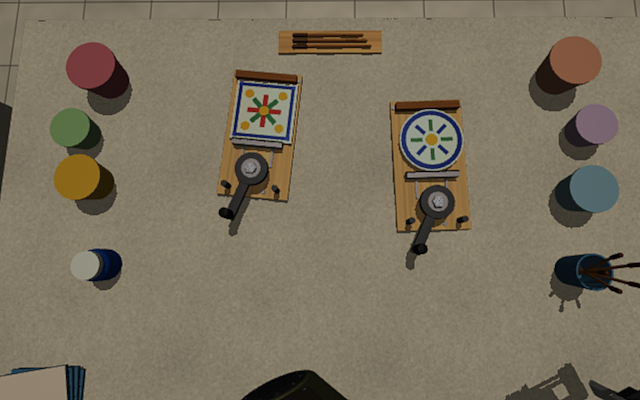

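View pics/scene0.png

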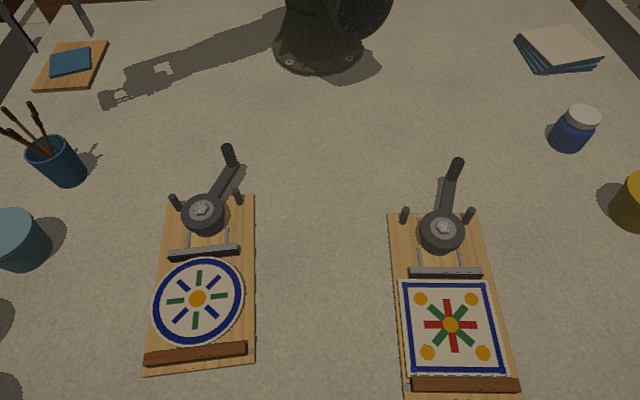

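The top view shows the tile clamp with its bolt near (250,167), its grip top near (226,212) and its posts at (225,187) and (276,189). In the scene view its bolt is near (442,230) and its grip top near (457,162). The lever rests near its clockwise stop.

```bash
cat >h.py <<'E'
import numpy as np,cv2
from cell import manip,camera
def ray(c,u,v):
    R=np.array(c["R"]);t=np.array(c["t"])
    return -R.T@t, R.T@np.array([(u-c["cx"])/c["fx"],(v-c["cy"])/c["fy"],1])
def plane(c,u,v,z):
    o,d=ray(c,u,v); return o+d*(z-o[2])/d[2]
def tri(a,b):
    (o1,d1),(o2,d2)=a,b
    k=np.linalg.lstsq(np.c_[d1,-d2],o2-o1,rcond=None)[0]
    p,q=o1+d1*k[0],o2+d2*k[1]; return (p+q)/2,np.linalg.norm(p-q)
E
python3 - <<'E'
from h import *
T=camera("top");S=camera("scene")
print("bolt",tri(ray(T,250,168),ray(S,442,230)),"grip",tri(ray(T,226,212),ray(S,457,162)))
print("planes",plane(T,226,212,106),plane(S,457,162,106),plane(T,250,168,65),plane(S,442,230,65))
# tile corners: blue frame
hsv=cv2.cvtColor(T["image"],cv2.COLOR_RGB2HSV);m=cv2.inRange(hsv,(108,100,50),(130,255,255));m[:,:220]=0;m[:,310:]=0;m[:70]=0;m[155:]=0
r=cv2.minAreaRect(cv2.findNonZero(m));print(r)
w=[plane(T,*p,21) for p in cv2.boxPoints(r)]
for p in w:print(p)
print("centre",np.mean(w,0))
for p in [(225,184),(276,187)]:print("post",plane(T,*p,56))
a=np.vstack([cv2.resize(T["image"][130:235,195:300],None,fx=5,fy=5,interpolation=2)])
b=cv2.resize(S["image"][145:285,385:500],None,fx=3.75,fy=3.75,interpolation=2)
h=min(525,525);im=np.hstack([cv2.resize(a,(400,400)),cv2.resize(b,(int(b.shape[1]*400/b.shape[0]),400))])
cv2.imwrite("pics/crop1.png",im[:,:,::-1])
E
```

```text
bolt (array([626.2461045 , 177.52224322,  50.06175221]), np.float64(2.736555098616714)) grip (array([520.0843341 , 216.49028742, 100.76430993]), np.float64(3.171477240286513))
planes [519.08609891 213.41831523 106.        ] [524.20286543 215.55845909 106.        ] [623.16231713 175.58251804  65.        ] [633.98192199 170.38276701  65.        ]
((263.3963623046875, 110.93293762207031), (55.98878860473633, 54.332313537597656), 6.34019136428833)
[714.36101843 230.40163574  21.        ]
[851.5060436  221.87671739  21.        ]
[835.34926564  85.02438658  21.        ]
[699.38210849  96.47312159  21.        ]
centre [775.14960904 158.44396533  21.        ]
post [588.08142201 232.7844145   56.        ]
post [581.84311178 117.24933078  56.        ]
```

View pics/crop1.png

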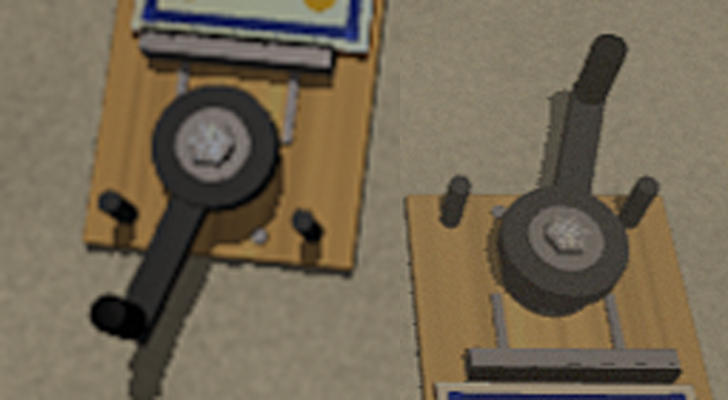

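The enlarged crop gives better points. In the top view the grip top is at (223.3,212.3), the disc centre at (250.9,168.1) and the post tops at (223.3,182.5) and (273.7,187.2). In the scene view the grip is at (457.5,162), the disc at (443.4,228) and the posts at (406,209.4) and (471.8,210).

```bash
python3 - <<'E'
from h import *
T=camera("top");S=camera("scene")
P={}
for n,a,b in [("grip",(223.3,212.3),(457.5,162)),("bolt",(250.9,168.1),(443.4,228)),("postL",(223.3,182.5),(471.8,210)),("postR",(273.7,187.2),(406,209.4))]:
    P[n],e=tri(ray(T,*a),ray(S,*b));print(n,P[n].round(1),e.round(1))
b=P["bolt"];
for n in P:
    d=P[n]-b;print(n,np.hypot(*d[:2]),np.degrees(np.arctan2(d[1],d[0])))
E
```

```text
grip [519.  220.4  99.3] 1.1
bolt [625.3 176.5  55.5] 1.7
postL [592.2 237.9  52.2] 0.1
postR [581.6 122.3  53.9] 0.8
grip 115.06938896373494 157.53813190918467
bolt 0.0 0.0
postL 69.82209395114852 118.31422103068535
postR 69.58693511001225 -128.90027221152573
```

Request:
{"method": "move_arm", "body": {"dp": [[20, 51, 0], [20, 51, 0], [20, 51, 0], [20, 51, 0], [20, 51, 0], [20, 51, 0], [20, 51, 0], [20, 51, 0], [20, 51, 0], [20, 51, 0]], "rotation": [[0, 0, 0.164], [0, 0, 0.164], [0, 0, 0.164], [0, 0, 0.164], [0, 0, 0.164], [0, 0, 0.164], [0, 0, 0.164], [0, 0, 0.164], [0, 0, 0.164], [0, 0, 0.164]], "hand": [1, 1, 1, 1, 1, 1, 1, 0.8, 0.8, 0.8], "newtons": 20}}

```text
clock: 1.55
eef_pos: [443.0, 18.3, 205.6]
eef_rot: [3.141, 0.0, 2.102]
wrist_force: [1.3, -1.1, -0.7]
finger_gap: 75.3
finger_force: 0.0
```

Request:
{"method": "move_arm", "body": {"dp": [[19, 51, 0], [19, 51, 0], [19, 51, 0], [19, 51, 0], [0, 0, 0], [0, 0, 0]], "rotation": [[0, 0, 0.164], [0, 0, 0.164], [0, 0, 0.164], [0, 0, 0.164], [0, 0, 0], [0, 0, 0]], "hand": [0.8, 0.8, 0.8, 0.8, 0.8, 0.8]}}

```text
clock: 2.3
eef_pos: [518.3, 220.0, 205.2]
eef_rot: [-3.141, -0.0, 2.752]
wrist_force: [0.0, 0.0, 1.5]
finger_gap: 75.1
finger_force: 0.0
```

```bash
python3 - <<'E'
from h import *
s=manip.read_state();print(s["clock"],s["eef_pos"],s["eef_rot"],s["joints"])
W=camera("wrist");cv2.imwrite("pics/w1.png",W["image"][:,:,::-1]);print(W["fx"],W["cx"],W["cy"],W["mount"])
E
```

```text
2.3 [518.31913651 219.95208897 205.18557122] [-3.14103328e+00 -3.93266169e-04  2.75158011e+00] [ 3.36352965e-01  3.29648788e-01  1.48265224e+00 -1.61658059e-04
  1.32995715e+00 -8.44392321e-01]
333.6726038607664 318.05905938255813 197.86798500876628 [[-7.99313944e-04 -9.72419234e-01 -2.33238494e-01  6.71844518e+01]
 [ 9.99999572e-01 -6.68687710e-04 -6.39126110e-04  5.37710521e-01]
 [ 4.65534808e-04 -2.33238905e-01  9.72419352e-01 -1.79089823e+02]
 [ 0.00000000e+00  0.00000000e+00  0.00000000e+00  1.00000000e+00]]
```

View pics/w1.png

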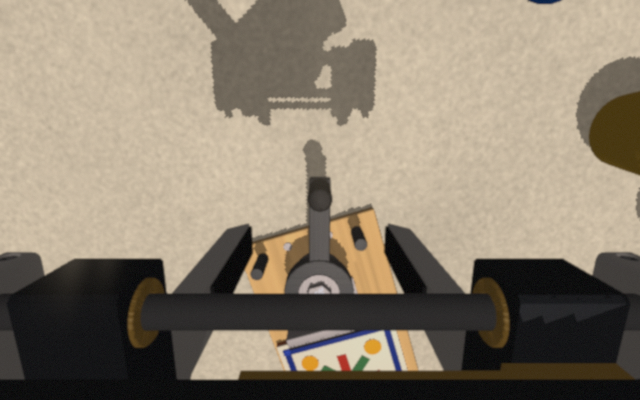

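The wrist view shows the grip top at about (319,200), with the bolt below it at (319,285). The lever is aligned with the tool's x axis.

```bash
python3 - <<'E'
from h import *
from scipy.spatial.transform import Rotation as Ro
s=manip.read_state();W=camera("wrist");M=np.array(W["mount"]);R=Ro.from_euler('xyz',s["eef_rot"]).as_matrix()
for u,v,z in[(319,200,106),(319,285,68)]:
    d=R@M[:3,:3]@np.array([(u-W["cx"])/W["fx"],(v-W["cy"])/W["fy"],1]);o=s["eef_pos"]+R@M[:3,3]
    print(o+d*(z-o[2])/d[2])
E
```

```text
[520.18592864 220.03232767 106.        ]
[613.11013765 181.82772797  68.        ]
```

Request:
{"method": "move_arm", "body": {"dp": [[1.5, 0, -45], [0, 0, -45], [0, 0, -43], [0, 0, 0], [0, 0, 0], [0, 0, 0], [0, 0, 0], [0, 0, 0]], "rotation": [[0, 0, 0], [0, 0, 0], [0, 0, 0], [0, 0, 0], [0, 0, 0], [0, 0, 0], [0, 0, 0], [0, 0, 0]], "hand": [0.8, 0.6, 0.5, 0.1, 0.1, 0.1, 0.1, 0.1], "newtons": 20}}

```text
clock: 3.4
eef_pos: [520.7, 220.6, 73.9]
eef_rot: [3.14, 0.002, 2.753]
wrist_force: [-1.2, -1.6, 7.1]
finger_gap: 21.7
finger_force: 20.0
```

```bash
python3 - <<'E'
import numpy as np
def tab(a,b,n):
    t=np.radians(np.linspace(a,b,n+1));p=115*np.c_[np.cos(t),np.sin(t),0*t]
    print(a,b,np.diff(p,axis=0).round(1).tolist(),np.diff(t)[0].round(4))
tab(157.7,213.5,6);tab(213.5,135.5,8)
tab(135.5,213.5,8)
E
```

```text
157.7 213.5 [[-5.7, -17.8, 0.0], [-2.7, -18.4, 0.0], [0.3, -18.6, 0.0], [3.3, -18.3, 0.0], [6.2, -17.6, 0.0], [9.0, -16.3, 0.0]] 0.1623
213.5 135.5 [[-9.4, 17.2, 0.0], [-6.3, 18.5, 0.0], [-3.1, 19.3, 0.0], [0.2, 19.5, 0.0], [3.5, 19.2, 0.0], [6.7, 18.4, 0.0], [9.7, 16.9, 0.0], [12.5, 15.1, 0.0]] -0.1702
135.5 213.5 [[-12.5, -15.1, 0.0], [-9.7, -16.9, 0.0], [-6.7, -18.4, 0.0], [-3.5, -19.2, 0.0], [-0.2, -19.5, 0.0], [3.1, -19.3, 0.0], [6.3, -18.5, 0.0], [9.4, -17.2, 0.0]] 0.1702
```

Request:
{"method": "move_arm", "body": {"dp": [[-5.7, -17.8, 0], [-2.7, -18.4, 0], [0.3, -18.6, 0], [0, 0, 0]], "rotation": [[0, 0, 0.162], [0, 0, 0.162], [0, 0, 0.162], [0, 0, 0]], "hand": [0.1, 0.1, 0.1, 0.1]}}

```text
clock: 3.9
eef_pos: [512.3, 164.9, 73.9]
eef_rot: [3.142, 0.001, -3.043]
wrist_force: [-5.0, -3.3, 9.4]
finger_gap: 21.5
finger_force: 20.0
```

Request:
{"method": "move_arm", "body": {"dp": [[3.3, -18.3, 0], [6.2, -17.6, 0], [9, -16.3, 0]], "rotation": [[0, 0, 0.162], [0, 0, 0.162], [0, 0, 0.162]], "hand": [0.1, 0.1, 0.1]}}

```text
clock: 4.28
eef_pos: [530.4, 113.3, 73.9]
eef_rot: [3.141, 0.0, -2.553]
wrist_force: [-2.9, 4.2, 8.3]
finger_gap: 21.8
finger_force: 20.0
```

```bash
python3 - <<'E'
from h import *
s=manip.read_state();print(s["clock"],s["eef_pos"],s["wrist_force"],s["moment"])
S=camera("scene")
cv2.imwrite("pics/s2.png",cv2.resize(S["image"][130:330,350:550],None,fx=3,fy=3,interpolation=2)[:,:,::-1])
E
```

```text
4.275 [530.40635379 113.33102805  73.89015465] [-2.87583786  4.21480845  8.31467047] [1.04668885 0.38737983 0.00583397]
```

View pics/s2.png

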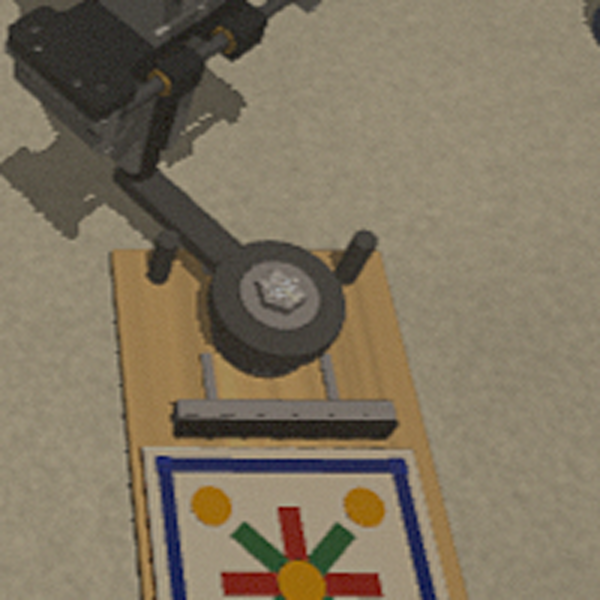

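The lever is now at the anticlockwise stop. The jaw, at crop (285,415), has backed a few mm off the tile edge at row 450, so the drive direction is right.

Request:
{"method": "move_arm", "body": {"dp": [[-9.4, 17.2, 0], [-6.3, 18.5, 0], [-3.1, 19.3, 0], [0.2, 19.5, 0], [3.5, 19.2, 0], [6.7, 18.4, 0], [9.7, 16.9, 0], [12.5, 15.1, 0], [0, 0, 0]], "rotation": [[0, 0, -0.17], [0, 0, -0.17], [0, 0, -0.17], [0, 0, -0.17], [0, 0, -0.17], [0, 0, -0.17], [0, 0, -0.17], [0, 0, -0.17], [0, 0, 0]], "hand": [0.1, 0.1, 0.1, 0.1, 0.1, 0.1, 0.1, 0.1, 0.1]}}

```text
clock: 5.45
eef_pos: [545.8, 257.7, 73.9]
eef_rot: [3.14, 0.002, 2.362]
wrist_force: [3.8, -3.4, 7.5]
finger_gap: 21.1
finger_force: 20.0
```

Request:
{"method": "move_arm", "body": {"dp": [[-12.5, -15.1, 0], [-9.7, -16.9, 0], [-6.7, -18.4, 0], [-3.5, -19.2, 0], [-0.2, -19.5, 0], [3.1, -19.3, 0], [6.3, -18.5, 0], [9.4, -17.2, 0], [0, 0, 0]], "rotation": [[0, 0, 0.17], [0, 0, 0.17], [0, 0, 0.17], [0, 0, 0.17], [0, 0, 0.17], [0, 0, 0.17], [0, 0, 0.17], [0, 0, 0.17], [0, 0, 0]], "hand": [0.1, 0.1, 0.1, 0.1, 0.1, 0.1, 0.1, 0.1, 0.1]}}

```text
clock: 6.58
eef_pos: [531.2, 112.3, 73.8]
eef_rot: [-3.14, 0.001, -2.556]
wrist_force: [-4.7, -5.0, 10.7]
finger_gap: 21.5
finger_force: 20.0
```

```bash
python3 - <<'E'
from h import *
s=manip.read_state();print(s["clock"],s["eef_pos"],s["wrist_force"],s["moment"])
S=camera("scene")
cv2.imwrite("pics/s3.png",cv2.resize(S["image"][130:330,350:550],None,fx=3,fy=3,interpolation=2)[:,:,::-1])
E
```

```text
6.575 [531.21328472 112.28810501  73.84879652] [-4.71391085 -5.02486804 10.7449009 ] [-0.7050172   0.75399062  0.10995925]
```

View pics/s3.png

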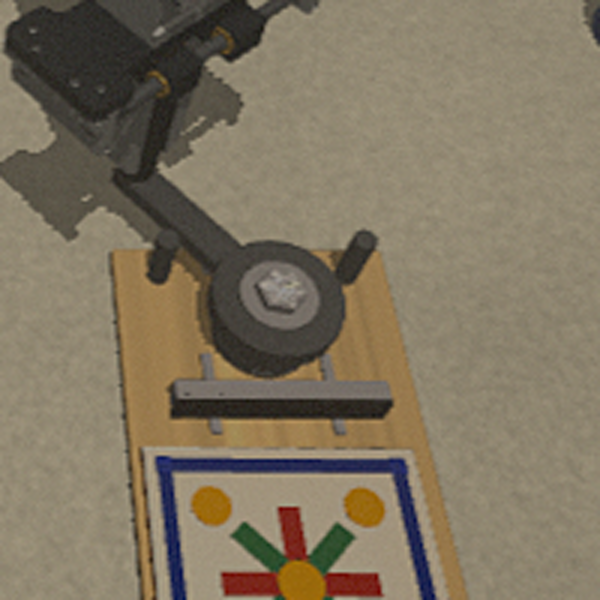

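The jaw's top edge moved from row 403 to 381, roughly 14 mm on this swing and about 20 mm in total. That is borderline, so I'll do one more full swing.

Request:
{"method": "move_arm", "body": {"dp": [[-9.4, 17.2, 0], [-6.3, 18.5, 0], [-3.1, 19.3, 0], [0.2, 19.5, 0], [3.5, 19.2, 0], [6.7, 18.4, 0], [9.7, 16.9, 0], [12.5, 15.1, 0], [0, 0, 0]], "rotation": [[0, 0, -0.17], [0, 0, -0.17], [0, 0, -0.17], [0, 0, -0.17], [0, 0, -0.17], [0, 0, -0.17], [0, 0, -0.17], [0, 0, -0.17], [0, 0, 0]], "hand": [0.1, 0.1, 0.1, 0.1, 0.1, 0.1, 0.1, 0.1, 0.1]}}

```text
clock: 7.75
eef_pos: [545.8, 257.7, 73.9]
eef_rot: [3.14, 0.002, 2.362]
wrist_force: [3.5, -3.5, 5.6]
finger_gap: 21.9
finger_force: 20.0
```

Request:
{"method": "move_arm", "body": {"dp": [[-12.5, -15.1, 0], [-9.7, -16.9, 0], [-6.7, -18.4, 0], [-3.5, -19.2, 0], [-0.2, -19.5, 0], [3.1, -19.3, 0], [0, 0, 0]], "rotation": [[0, 0, 0.17], [0, 0, 0.17], [0, 0, 0.17], [0, 0, 0.17], [0, 0, 0.17], [0, 0, 0.17], [0, 0, 0]], "hand": [0.1, 0.1, 0.1, 0.1, 0.1, 0.1, 0.1]}}

```text
clock: 8.62
eef_pos: [515.3, 148.3, 73.8]
eef_rot: [-3.141, 0.001, -2.896]
wrist_force: [-4.4, -2.1, 8.3]
finger_gap: 22.0
finger_force: 20.0
```

Request:
{"method": "move_arm", "body": {"dp": [[0, 0, 0], [0, 0, 0], [0, 0, 0], [0, 0, 40], [0, 0, 50], [0, 0, 50], [0, 0, 0], [0, 0, 0]], "rotation": [[0, 0, 0], [0, 0, 0], [0, 0, 0], [0, 0, 0], [0, 0, 0], [0, 0, 0], [0, 0, 0], [0, 0, 0]], "hand": [0.7, 0.7, 0.7, 0.7, 0.7, 0.7, 0.7, 0.7]}}

```text
clock: 9.62
eef_pos: [514.4, 149.1, 211.5]
eef_rot: [3.142, -0.001, -2.898]
wrist_force: [-0.2, -0.2, 0.0]
finger_gap: 65.7
finger_force: 0.0
```

```bash
python3 - <<'E'
from h import *
s=manip.read_state();print(s["clock"],s["eef_pos"],s["wrist_force"],s["finger_gap"])
S=camera("scene")
cv2.imwrite("pics/s4.png",cv2.resize(S["image"][130:330,350:550],None,fx=3,fy=3,interpolation=2)[:,:,::-1])
a=plane(S,350+285/3,130+412/3,34)
for v in(403,381,370,360):print(v,np.linalg.norm(plane(S,350+285/3,130+v/3,34)-a))
E
```

```text
9.625 [514.42124509 149.10211065 211.48062116] [-0.22098402 -0.19071789  0.04648988] 65.68006328353847
403 5.4434890611327305
381 18.978635172984013
370 25.870865345937425
360 32.210385428365484
```

View pics/s4.png

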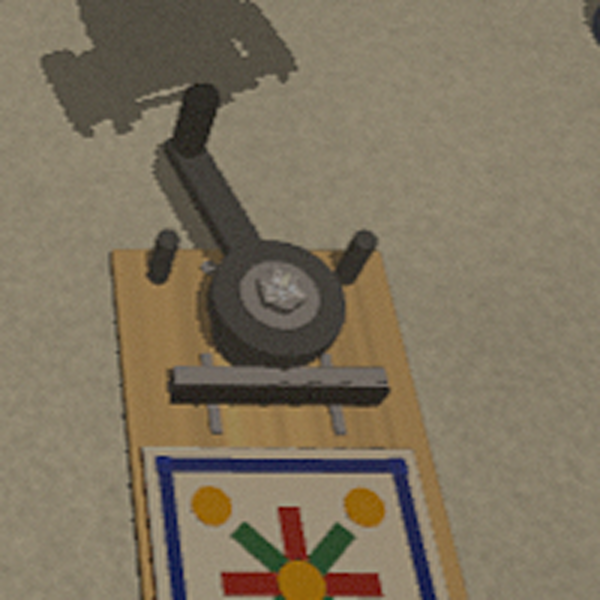

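The jaw's top edge is now at crop row 368 (start 412), so it stands about 27 mm back. The gripper is clear of the lever, so I'm handing in.

```bash
python3 -c "
from cell import manip
print(manip.sign_off())"
```

```text
the job is handed in; nothing more can be done
None
```

The tile clamp's jaw stands about 27 mm back from where it was, measured from the scene camera; I left the other clamp's lever alone, and the job was handed in at about 9.6 s with the gripper clear.

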